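# Index the spring-test table to the brass piece

### The job

With the fingertips press the red dished index plunger down and, keeping it in while you leave the notch, turn the rotary table to the next notch on whichever side brings the brass test piece under the force gauge; then let the plunger spring fully up into that notch so the table is locked, and take the hand away. Only push: do not touch or lift the test pieces, and leave the gauge stand and the other things on the bench alone.

Things in the scene. Friction and masses are not known exactly. Their poses are not given: they have to be found in the camera images.
- fixture: The test fixture: cream base plate 390 x 280 x 20 mm fixed to the bench. Origin on the bench under the table's axis; its x axis points from there to the gauge column (plate from x = -150 to +240 mm, y = +-140 mm), z up. At the start the plunger is at x = -132 mm, y = 0. A steel index ring (250 mm across, 40 to 48 mm above the bench) fixed on it has six open notches in its rim, 60 degrees (1.047 rad) apart.
- gauge_stand: Cream column (50 x 75 mm, from x = 180 to 230 mm in the fixture's frame, 440 mm tall) with a white force gauge (66 mm wide, underside 220 mm above the bench) reaching over the table and a dark 20 mm holder below it down to 185 mm; its thin steel ram ends 116 mm above the bench, straight above the station. A black handwheel 100 mm across is on its side. Fixed to the fixture; same origin and axes as the fixture.
- table_centre (a point): On the vertical axis of the round aluminium rotary table (200 mm across), in its top face, 64 mm above the bench. Five nests of three short pins (14 mm tall) hold test pieces, 72 mm from this axis and 60 degrees apart; a blue arm carrying the plunger sticks out opposite the nest that starts under the gauge.
- turntable (a joint): Angle of the table in rad: 0 at the start, positive anticlockwise seen from above. Notches that the key meets are at -1.047, 0 and +1.047 rad; end stops at +-1.45 rad. The key has about +-0.02 rad of play in a notch. Light friction (about 0.12 N m) keeps the table where it is left.
- plunger_dish (a point): Centre of the dish's floor on the red plunger, 132 mm from the table's axis on the blue arm; 83 mm above the bench when the plunger is up. The dish is open upward: inside 56 mm across, outside 66 mm, with an upright rim 16 mm above its floor, so fingertips in it can press down on the floor and push sideways on the rim to turn the table. It travels with plunger and table.
- plunger (a joint): How far the plunger is pressed down, m: 0 = fully up (locked in a notch), 0.012 = fully in. Spring: about 5 N to start it, 9 N fully in. Below the plunger a key lies in a notch of the index ring; pressed by 9 mm or more it is under the ring and the table is free to turn. Let go between notches, the key rides under the ring (plunger about 0.008) and snaps up by itself when the next notch comes.
- station (a point): The spot under the gauge's ram where the tested piece must stand: 72 mm from the table's axis towards the column, 85 mm above the bench (half-way up a piece). Fixed.
- brass_centre (a point): Centre (half-way up, 21 mm above the table's top) of the loose brass test piece, 30 mm across, 42 mm tall with a narrower top 16 mm across. It stands in a nest one step (60 degrees) to either side of the station, 72 mm from the table's axis.
- steel_centre (a point): The same for the steel-coloured piece, in the nest one step to the other side of the station.
- black_centre (a point): The same for the black plastic piece, which starts under the gauge.
- weight: Steel calibration weight, 48 mm across, 68 mm tall, standing on the bench; origin under its centre. Bystander.
- screwdriver: Screwdriver lying on the bench. Bystander.
- bottle: Blue capped bottle, 56 mm across, 130 mm tall; origin under its centre. Bystander.
Things that resemble listed ones, but are neither listed nor needed, are in the scene too. What is shaped like the part that bears steel_centre but blue is not meant.

How it is judged:
On the way, in this order (a step that is already met when the one before it is completed fails the run):
1. the plunger is pressed in (at least 8 mm) (value of joint plunger above 0.008 m), for 0.05 s.
2. the brass piece is under the gauge and the plunger has sprung up into the notch (horizontal distance between brass_centre and station below 0.007 m and value of joint plunger below 0.003 m), for 0.2 s.
At the end, for the whole second after the job is handed in: The brass piece stands within 7 mm of the point under the gauge, the table is at rest one step (1.047 rad, +-0.057) from its start on the right side, the plunger is up (less than 3 mm pressed) in the notch, and all three test pieces stand upright on the table (all of step 2 and (value of joint turntable between 0.99 and 1.105 rad or value of joint turntable between -1.105 and -0.99 rad) and velocity of joint turntable between -0.05 and 0.05 rad/s and angle between each of brass_centre, steel_centre, black_centre's own z axis and vertical below 0.15 rad and height (world z) of brass_centre between 0.078 and 0.092 m and height (world z) of steel_centre between 0.078 and 0.092 m and height (world z) of black_centre between 0.078 and 0.092 m); the robot touches nothing.
It fails at once if a test piece is touched by the robot (contact force between any of the fingers, the arm and brass_piece above 1 N or contact force between any of the fingers, the arm and steel_piece above 1 N or contact force between any of the fingers, the arm and black_piece above 1 N).
It fails at once if a test piece is lifted or tipped (height (world z) of any of brass_centre, steel_centre, black_centre above 0.095 m or angle between any of brass_centre, steel_centre, black_centre's own z axis and vertical above 0.3 rad).
It fails at once if the gauge stand is struck (contact force between any of the fingers, the arm and gauge_stand above 3 N).
It fails at once if a bystander is moved by more than 15 mm (distance of any of weight, screwdriver, bottle from where it was at the start of the episode above 0.015 m).
It also fails if it takes over 38 s, if anything falls off the work surface, if the arm or the gripper's body presses on something with over 40 N, if the wrist force passes 120 N, or if a joint passes its speed limit or range.

### The arm

A 7-joint arm with a two-finger parallel gripper is mounted at the origin on the work surface. World frame = base frame: x ahead of the robot, y to its left, z up, the work surface at z = 0. Lengths are in m, angles in rad, forces in N, time in s.
With the tool pointing down it reaches from about 0.425 to 0.875 m from the base axis. Payload 4.7 kg.
Tool frame: the origin (TCP) lies on the centre line of the jaws, within the pads' length; the fingertips stand 17 mm ahead of it and the grasp point (between the pads) lies 2 mm behind it; z points along the fingers, x is the direction in which the jaws open and shut, and the axes are right-handed (so a half turn about z gives the same grasp; the last joint's range is limited). The gripper opens to 85 mm and grips with 20 to 120 N. Pads are 22 mm wide; open, the fingers measure 114 mm over their backs; the gripper's body (76 mm by 85 mm) begins 54 mm behind the grasp point. The pads swing forward as they close: fully open they stand 13 mm farther back than shut.
Start: joints at [1.27, 0.321, -0.07, 1.45, 0.023, 1.371, -0.057], TCP at [0.201, -0.618, 0.248] pointing down, gripper open.
Joint ranges: [-2.86, 2.86], [-0.3, 2.09], [-1.38, 1.24], [0.06, 2.45], [-1.56, 4.7], [0.09, 2.05], [-2.69, 2.69]. Speed limits (rad/s): [2.57, 2.57, 3.14, 3.14, 3.14, 3.14, 3.14].

### API

Orientations are given as a unit quaternion [w, x, y, z].
In Python, from station import r, ik, viewer gives the robot as it stands. The module is installed in compiled form; this text tells all that it offers. Calls block until the motion is done:
- r.move_to(position, orientation): joint-space move of the TCP to a pose.
- r.line_to(position, max_speed=0.15, rotation=None, until_force=None): straight line of the TCP; rotation=None keeps the orientation; max_speed is the mean speed in m/s. With until_force (N) it stops when the force on the tool has changed by that much, and returns True; else False.
- r.movej(angles): joint-space move.
- r.gripper_to(opening, force=None): finger opening in m; force is the grip in N (None keeps the last); returns when the fingers have stopped.
- r.sleep(seconds).
- ik(position, orientation): joint angles nearest the present ones, or None.
- r.get_obs(): the state.
- viewer.camera(name): name is "side" or "top"; returns the picture (400x640x3 uint8, red, green, blue); there is no depth.
- viewer.camera_params(name): a dict with "intrinsics" (3x3 intrinsics, pixels), "T" (4x4, takes a point from camera to world coordinates). Camera axes: x right, y down, z forward; pixel columns grow to the right and rows downward; lengths in m; the calibration is good to about 2 mm. A picture is of the moment at which its call begins. camera_params takes no time and is no camera call.
A pose or a line that the arm cannot do raises r.PlanningError and nothing moves.
- r.finish_job(): hands the job in, once; it reports no verdict.
The state is a dict: "time": time; "joint_positions": joint angles; "joint_velocities": joint speeds; "joint_efforts": joint torques, N m; "tcp_pos": TCP position; "ee_rot": TCP orientation; "ft_force": force on the tool from outside, world axes, zero at the start; "wrist_torque": the same for the moment, N m; "width": finger opening in m.
Only numpy, scipy, OpenCV 4.12 (cv2) and the standard library are available. Lean on these libraries where they do the work, as an engineer would, in place of code of your own. Each camera call takes 0.05 s, during which the arm holds its last target. There are 200 camera calls.

## Working session

There is one attempt and no reset: what is moved stays moved. The work goes in short steps, each a Python script; the robot and the scene stay as the last script left them, time stands still between calls to the robot, and variables do not carry over. Pictures are saved under pics/ and viewed, about 8 in all and at most 12, crops included, and the job is handed in when it is done.

```bash
mkdir -p pics; ls; python3 - <<'E'
from station import r, ik, viewer
import cv2
for n in("top","side"):
    cv2.imwrite(f"pics/{n}0.png",viewer.camera(n)[...,::-1]); p=viewer.camera_params(n); print(n,p["intrinsics"].round(1).tolist(),p["T"].round(3).tolist())
o=r.get_obs(); print(o["time"],o["tcp_pos"],o["ee_rot"],o["ft_force"])
E
```

```text
pics
top [[365.7, 0.0, 314.8], [0.0, 365.7, 201.5], [0.0, 0.0, 1.0]] [[-0.015, -0.981, 0.191, 0.226], [-1.0, 0.012, -0.013, 0.08], [0.01, -0.192, -0.981, 1.226], [0.0, 0.0, 0.0, 1.0]]
side [[493.8, 0.0, 322.1], [0.0, 493.8, 195.8], [0.0, 0.0, 1.0]] [[0.979, -0.122, 0.162, 0.234], [-0.202, -0.66, 0.724, -0.889], [0.019, -0.741, -0.671, 0.947], [0.0, 0.0, 0.0, 1.0]]
0.1 [ 0.20105048 -0.61765565  0.24733502] [-4.69706663e-04  8.09196574e-01 -5.87537367e-01 -7.25576796e-04] [ 0.13896136 -0.03559692  0.32971952]
```

View pics/top0.png

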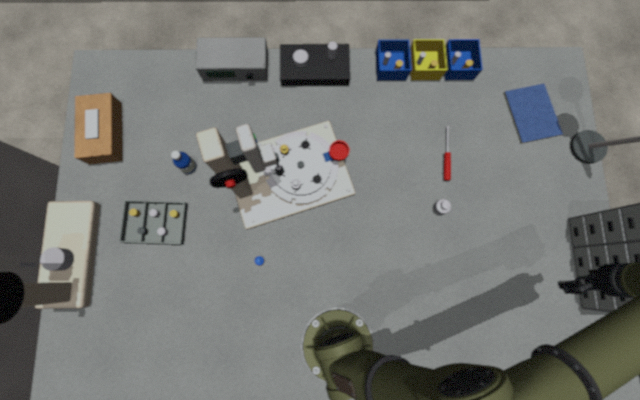

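View pics/side0.png

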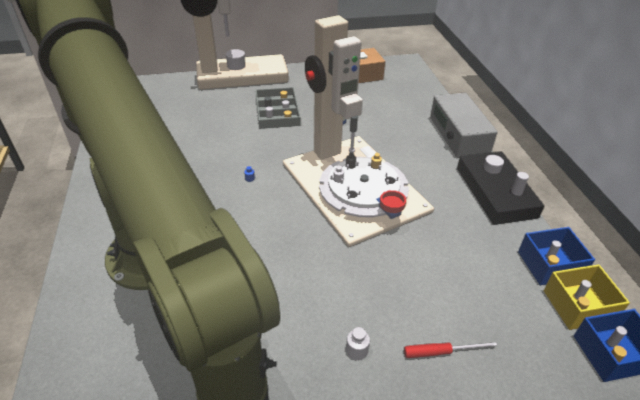

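The scene is clear: fixture around top (290,170) and side (360,190), with brass on the far side of the ram (side (376,160)). I'll enlarge both.

```bash
python3 - <<'E'
import cv2
a=cv2.imread("pics/top0.png")[110:235,190:370]; cv2.imwrite("pics/topc.png",cv2.resize(a,None,fx=4.4,fy=4.4,interpolation=cv2.INTER_CUBIC))
a=cv2.imread("pics/side0.png")[130:250,275:440]; cv2.imwrite("pics/sidec.png",cv2.resize(a,None,fx=4.8,fy=4.8,interpolation=cv2.INTER_CUBIC))
E
```

```text
(no output)
```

View pics/topc.png

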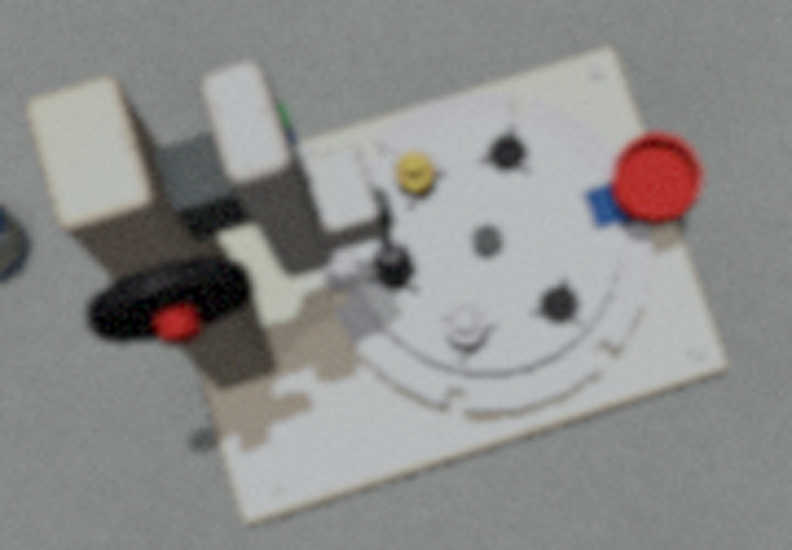

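View pics/sidec.png

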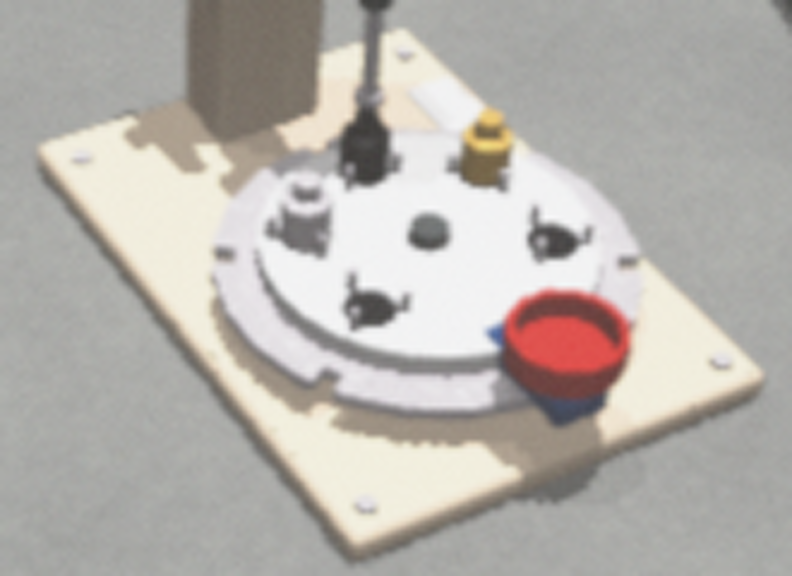

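Top crop: hub (487,240), dish rim (658,178), brass (415,172) farther from the robot, black under the gauge, steel near. In the side crop: hub (429,228), dish rim (567,343), brass (487,150). I'll fit the fixture pose from both views.

```bash
cat > h.py <<'E'
from station import r, ik, viewer
import numpy as np, cv2
def proj(n,P):
    p=viewer.camera_params(n);T=np.linalg.inv(p["T"]);q=(T[:3,:3]@np.atleast_2d(P).T+T[:3,3:]);q=p["intrinsics"]@q
    return (q[:2]/q[2]).T
def fx2w(f,P):
    P=np.atleast_2d(P);c,s=np.cos(f[2]),np.sin(f[2])
    return np.c_[f[0]+c*P[:,0]-s*P[:,1],f[1]+s*P[:,0]+c*P[:,1],P[:,2]]
E
python3 - <<'E'
from h import *
from scipy.optimize import least_squares
F=np.array([[0,0,.068],[-.132,0,.099],[-.15,.14,.02],[-.15,-.14,.02],[.24,.14,.02]])
t=np.array([[487,240],[658,178],[727,370],[608,48],[247,521]])/4.4+[190,110]
s=np.array([[429,228],[567,343],[357,550],[762,376],[40,150]])/4.8+[275,130]
res=lambda f:np.r_[(proj("top",fx2w(f,F))-t).ravel(),(proj("side",fx2w(f,F))-s).ravel()]
S=least_squares(res,[.5,.1,1.7]);f=S.x;print(f,res(f).reshape(-1,2).round(1).tolist())
for a in(0,20,40,60,66):
    p=fx2w(f,[-.132*np.cos(np.radians(a)),-.132*np.sin(np.radians(a)),.1])[0];print(a,p.round(3),np.hypot(*p[:2]).round(3))
b=fx2w(f,[.036,-.0624,.085]);print("brass px",proj("top",b),proj("side",b))
E
```

```text
[0.57560599 0.10754586 1.87392638] [[0.7, 0.1], [0.5, -0.8], [1.4, -0.6], [2.0, -1.4], [-0.6, 0.8], [-0.2, 1.1], [-0.1, -2.6], [-1.3, -1.0], [1.6, -0.4], [-1.9, -1.8]]
0 [ 0.615 -0.018  0.1  ] 0.615
20 [0.656 0.003 0.1  ] 0.656
40 [0.687 0.036 0.1  ] 0.688
60 [0.704 0.079 0.1  ] 0.709
66 [0.707 0.092 0.1  ] 0.713
brass px [[284.91245786 148.95704727]] [[376.28321494 160.20536935]]
```

```bash
cat >> h.py <<'E'
from scipy.spatial.transform import Rotation as R
def ori(t=np.radians(12)):
    s,c=np.sin(t),np.cos(t); return np.roll(R.from_matrix(np.c_[[1,0,0],[0,-c,-s],[0,s,-c]]).as_quat(),1)
def tcp(tip,t=np.radians(12)):   # TCP for a wanted fingertip point
    return np.asarray(tip)-.017*np.array([0,np.sin(t),-np.cos(t)])
def dish(f,deg,z): a=np.radians(deg); return fx2w(f,[-.132*np.cos(a),-.132*np.sin(a),z])[0]
E
python3 - <<'E'
from h import *
from scipy.optimize import least_squares
F=np.array([[0,0,.068],[-.132,0,.099],[-.15,.14,.02],[-.15,-.14,.02],[.24,.14,.02]])
t=np.array([[487,240],[658,178],[727,370],[608,48],[247,521]])/4.4+[190,110]
s=np.array([[429,228],[567,334],[357,550],[762,376],[40,150]])/4.8+[275,130]
res=lambda f:np.r_[(proj("top",fx2w(f,F))-t).ravel(),(proj("side",fx2w(f,F))-s).ravel()]
f=least_squares(res,[.5,.1,1.7],loss="soft_l1").x;print(f,res(f).reshape(-1,2).round(1).tolist()); np.save("f.npy",f)
for a,z in((0,.15),(0,.07),(30,.07),(60,.07),(66,.07),(60,.2)):
    q=ik(tcp(dish(f,a,z)),ori()); print(a,z,dish(f,a,z).round(3),None if q is None else np.round(q,2))
r.gripper_to(0.0)
r.move_to(tcp(dish(f,0,.15)),ori())
cv2.imwrite("pics/s1.png",cv2.resize(viewer.camera("side")[60:310,240:560,::-1],None,fx=2.4,fy=2.4,interpolation=cv2.INTER_CUBIC))
cv2.imwrite("pics/t1.png",cv2.resize(viewer.camera("top")[70:320,170:490,::-1],None,fx=2.4,fy=2.4,interpolation=cv2.INTER_CUBIC))
o=r.get_obs(); print(o["time"],o["tcp_pos"],o["width"],o["ft_force"],np.round(o["joint_positions"],2))
E
```

```text
[0.57578423 0.10802976 1.87316987] [[0.5, 0.1], [0.3, -0.8], [1.3, -0.7], [1.9, -1.4], [-0.8, 0.7], [-0.2, 1.0], [-0.2, -0.8], [-1.3, -1.1], [1.6, -0.5], [-1.8, -2.0]]
0 0.15 [ 0.615 -0.018  0.15 ] [ 0.66  0.4  -0.7   1.62  0.05  1.21 -0.01]
0 0.07 [ 0.615 -0.018  0.07 ] [ 0.63  0.48 -0.66  1.69  0.09  1.07 -0.02]
30 0.07 [0.673 0.019 0.07 ] [ 0.54  0.59 -0.68  1.54  0.17  1.11 -0.12]
60 0.07 [0.705 0.079 0.07 ] [ 0.44  0.66 -0.7   1.46  0.22  1.13 -0.23]
66 0.07 [0.707 0.093 0.07 ] [ 0.43  0.67 -0.71  1.45  0.23  1.13 -0.26]
60 0.2 [0.705 0.079 0.2  ] [ 0.47  0.57 -0.78  1.33  0.19  1.34 -0.25]
3.55 [ 0.61515853 -0.0226279   0.16661142] 6.057944927351682e-05 [ 0.02854347 -0.71355362  0.37793215] [ 0.66  0.4  -0.7   1.62  0.05  1.21 -0.01]
```

View pics/s1.png

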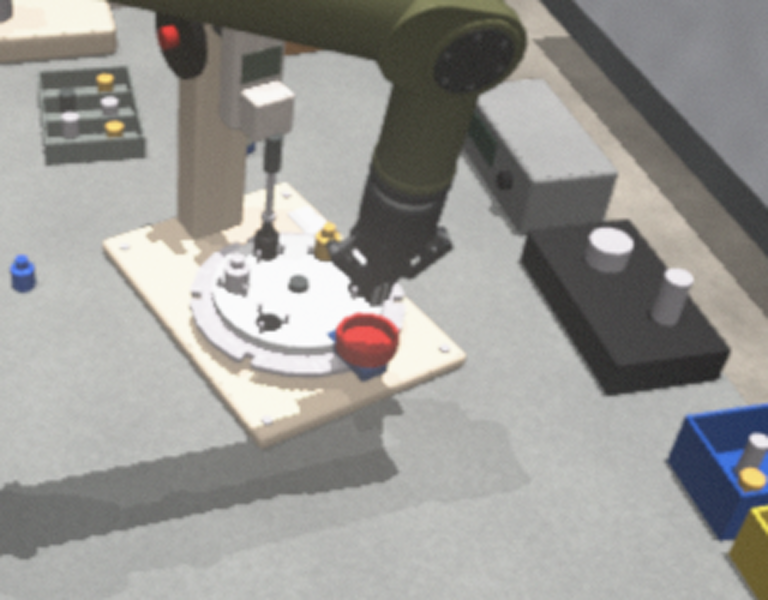

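View pics/t1.png

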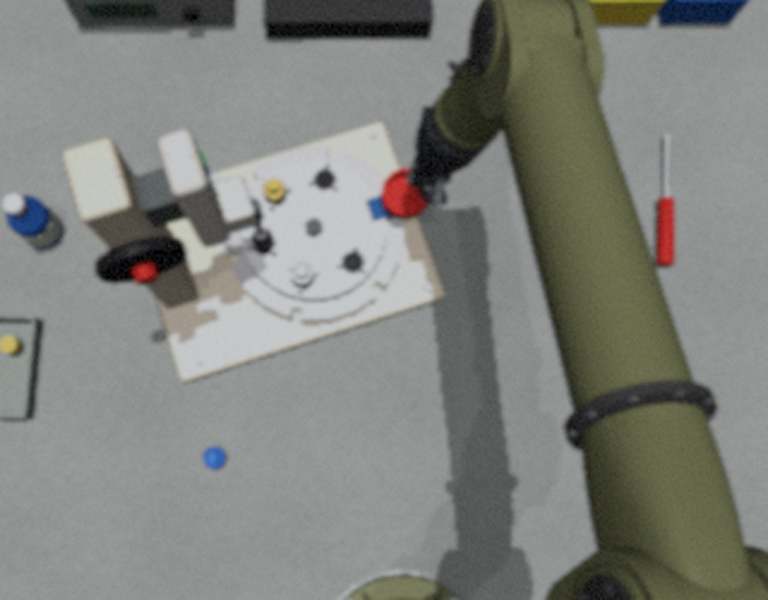

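The side view shows the fingers directly over the dish (tips about (378,298), rim about (367,333)). In the top view the arm is well clear of the gauge on the -y side. Next: touch, press and leave the notch.

```bash
python3 - <<'E'
from h import *
f=np.load("f.npy"); tip=np.array
print("tip px", proj("top",dish(f,0,.15)),proj("side",dish(f,0,.15)))
def st(l): o=r.get_obs(); p=o["tcp_pos"]; print(l,round(o["time"],2),p.round(4),o["ft_force"].round(1))
r.line_to(tcp(dish(f,0,.095)),.1); st("in dish")
print(r.line_to(tcp(dish(f,0,.074)),.03,until_force=3)); st("touch")
z0=r.get_obs()["tcp_pos"][2]; zt=tcp([0,0,0])[2]; print("tip z", z0-zt)
np.save("z0.npy",z0-zt)
print(r.line_to(tcp(dish(f,0,.0695)),.03,until_force=16)); st("pressed")
zz=r.get_obs()["tcp_pos"][2]-zt
for a in (5,10,15,20):
    r.line_to(tcp(dish(f,a,zz)),.05); st(a)
cv2.imwrite("pics/s2.png",cv2.resize(viewer.camera("side")[130:250,275:440,::-1],None,fx=4.8,fy=4.8,interpolation=cv2.INTER_CUBIC))
E
```

```text
tip px [[341.13697266 144.23511587]] [[395.32158639 183.64275601]]
in dish 4.25 [ 0.6154 -0.0213  0.1119] [ 1.2  0.7 -0.9]
True
touch 4.74 [ 0.6154 -0.0217  0.0986] [-0.2 -0.4  4.5]
tip z 0.08200946099825171
False
pressed 5.31 [ 0.6176 -0.021   0.089 ] [ 0.2 -0.1 12.7]
5 5.69 [ 0.628  -0.0174  0.0909] [ 0.6 -0.2  8.2]
10 6.08 [ 0.6384 -0.0128  0.0908] [0.5 0.3 7.9]
15 6.46 [ 0.6486 -0.0072  0.0909] [ 1.9 -0.6  7.8]
20 6.84 [ 0.6583 -0.0008  0.091 ] [ 1.7 -2.1  6.1]
```

View pics/s2.png

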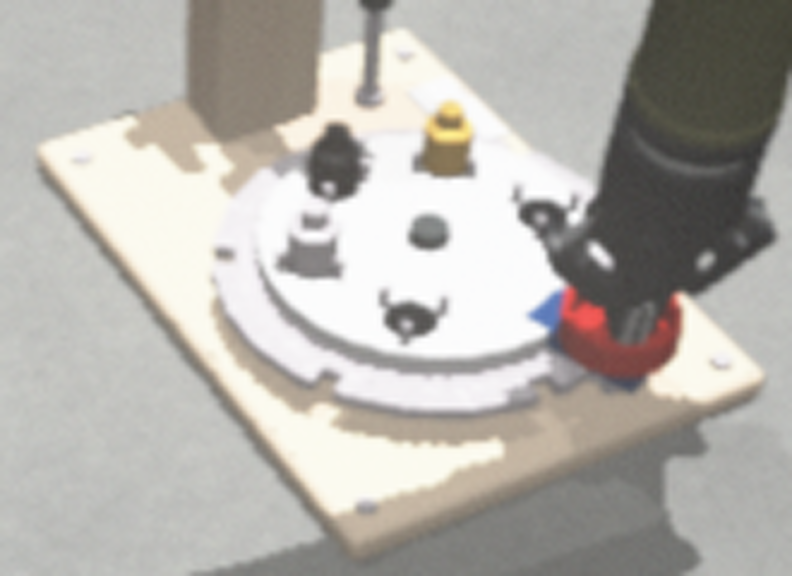

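The table has turned about 15–20° with the key under the ring and the black piece has left the ram. I'll go on to 40°, raise the tips off the floor while staying inside the rim, then creep until the key snaps in.

```bash
python3 - <<'E'
from h import *
f=np.load("f.npy"); zt=tcp([0,0,0])[2]
def st(l): o=r.get_obs(); p=o["tcp_pos"]; print(l,round(o["time"],2),p.round(4),o["ft_force"].round(1))
for a in (25,30,35,40): r.line_to(tcp(dish(f,a,.0724)),.05)
st(40)
r.line_to(tcp(dish(f,40,.083)),.05); st("raised")
for a in range(44,71,3):
    hit=r.line_to(tcp(dish(f,a,.083)),.03,until_force=7); st((a,hit))
    if hit: break
cv2.imwrite("pics/s3.png",cv2.resize(viewer.camera("side")[130:250,275:440,::-1],None,fx=4.8,fy=4.8,interpolation=cv2.INTER_CUBIC))
E
```

```text
40 8.43 [0.6902 0.0326 0.0916] [ 3.3 -1.6  6.6]
raised 8.78 [0.6863 0.0334 0.0992] [ 0.2  1.3 -0.5]
(44, False) 9.24 [0.6915 0.0417 0.0994] [-0.5 -0.5  0. ]
(47, False) 9.62 [0.6949 0.0472 0.0996] [-0.4 -0.7 -0.6]
(50, False) 10.01 [0.6976 0.0539 0.0995] [-0.2 -2.5 -0.7]
(53, False) 10.39 [0.7    0.0609 0.0996] [-0.7 -1.6 -0.3]
(56, False) 10.78 [0.702  0.0673 0.0995] [-2.5 -0.9  0.9]
(59, False) 11.16 [0.7041 0.0737 0.0996] [-1.8 -1.3  0.4]
(62, False) 11.54 [0.7054 0.0802 0.0995] [-3.6 -2.   0.7]
(65, False) 11.93 [0.7066 0.0868 0.0994] [-2.5 -3.5 -0.4]
(68, False) 12.31 [0.7085 0.0959 0.1013] [-0.6  0.2  4. ]
```

View pics/s3.png

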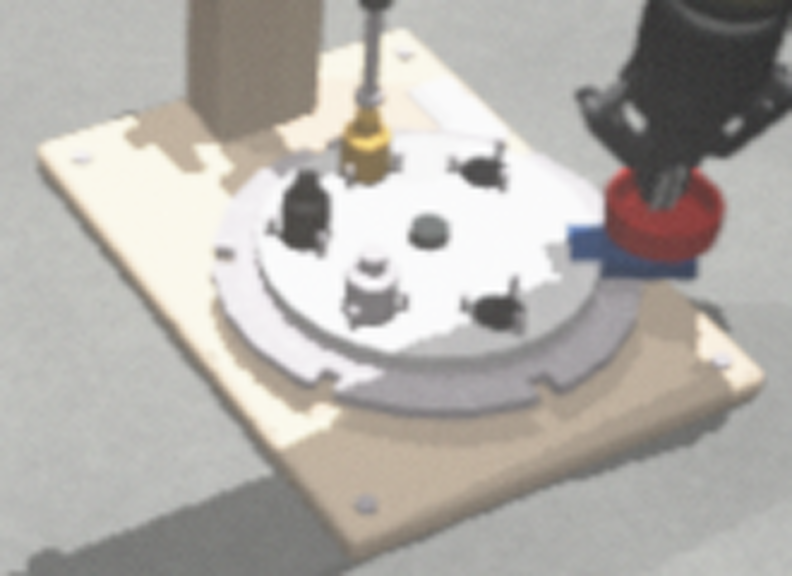

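Brass at crop (367,150) is now directly below the ram (373,98). The upward 4 N with no lateral force suggests the key snapped up under the tips. I'll withdraw straight up and check.

```bash
python3 - <<'E'
from h import *
f=np.load("f.npy")
def st(l): o=r.get_obs(); p=o["tcp_pos"]; print(l,round(o["time"],2),p.round(4),o["ft_force"].round(1))
p=np.array(r.get_obs()["tcp_pos"]); p[2]=.125; r.line_to(p,.06); p[2]=.22; r.line_to(p,.15); st("up")
p+=[0,-.15,.03]; r.line_to(p,.2); st("away")
for n,t in(("top",(.105,.02)),("side",(.105,.02))):
    for z in (.099,.091): print(n,"rim centre pred",z,proj(n,dish(f,60,z)))
    print("brass pred",proj(n,fx2w(f,[.072,0,.085])))
a=viewer.camera("side")[130:250,275:440,::-1]; b=viewer.camera("top")[110:230,190:355,::-1]
cv2.imwrite("pics/e.png",cv2.resize(np.vstack([a,b]),None,fx=2.5,fy=2.5,interpolation=cv2.INTER_CUBIC))
E
```

```text
up 13.72 [0.7079 0.0954 0.2187] [-0.7 -0.2 -0.4]
away 14.63 [ 0.7081 -0.052   0.2497] [-0.3  1.  -0.6]
top rim centre pred 0.099 [[309.5205697  123.93876366]]
top rim centre pred 0.091 [[309.5307609  124.90827498]]
brass pred [[279.86437174 169.68936487]]
side rim centre pred 0.099 [[413.4495375  171.08518806]]
side rim centre pred 0.091 [[413.03094091 173.35087742]]
brass pred [[350.93542199 159.44587419]]
```

View pics/e.png

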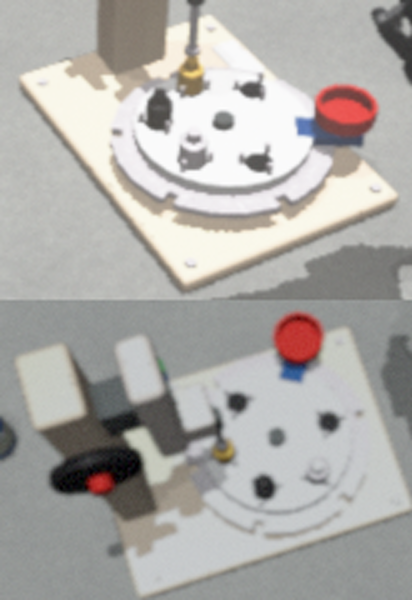

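Visually the brass is under the ram in both views. At the last contact the tips rested on the floor at z≈0.085 with 4 N, which fits the plunger being up, but pixel heights alone are marginal. I'll compare rim outlines numerically with the start image.

```bash
python3 - <<'E'
from h import *
f=np.load("f.npy"); th=np.linspace(0,2*np.pi,180)
def box(img,c):
    R_,G,B=[cv2.GaussianBlur(img[...,i].astype(np.float32),(3,3),0) for i in range(3)]
    m=R_-np.maximum(G,B)/1; x,y=map(int,c); m=m[y-25:y+25,x-25:x+25]; m=cv2.resize(m,None,fx=8,fy=8,interpolation=cv2.INTER_CUBIC)>50
    ys,xs=np.nonzero(m); return np.array([xs.min(),xs.max()+1,ys.min()])/8-.5+[x-25,x-25,y-25]
def pred(n,a,z):
    c=dish(f,a,z); p=proj(n,c+.033*np.c_[np.cos(th),np.sin(th),0*th]); return np.array([p[:,0].min(),p[:,0].max(),p[:,1].min()])
for n in("top","side"):
    s=cv2.imread(f"pics/{n}0.png")[...,::-1]; e=viewer.camera(n)
    off=box(s,proj(n,dish(f,0,.099))[0])-pred(n,0,.099); m=box(e,proj(n,dish(f,60,.099))[0])
    print(n,"bias",off.round(2))
    for a in(58,60,62):
        for z in(.099,.091): print(a,z,(m-off-pred(n,a,z)).round(2))
E
```

```text
top bias [-0.91 -0.81 -0.49]
58 0.099 [-1.15 -1.15 -0.19]
58 0.091 [-1.22 -1.08 -1.22]
60 0.099 [0.22 0.22 0.1 ]
60 0.091 [ 0.14  0.28 -0.92]
62 0.099 [1.6  1.6  0.36]
62 0.091 [ 1.51  1.65 -0.67]
side bias [-0.25  0.3  -0.59]
58 0.099 [-0.79 -0.18 -0.87]
58 0.091 [-0.42  0.29 -3.12]
60 0.099 [-0.65  0.03  0.17]
60 0.091 [-0.28  0.5  -2.09]
62 0.099 [-0.45  0.29  1.2 ]
62 0.091 [-0.09  0.76 -1.05]
```

Both views agree on 60° with the plunger up (residuals of 0.2 px or less in the deciding coordinates, against 1–2 px for a plunger still down). Handing in.

```bash
python3 - <<'E'
from h import *
r.sleep(.3); o=r.get_obs(); print(o["time"],o["ft_force"].round(1)); r.finish_job()
E
```

```text
15.1333 [ 0.4  0.4 -0.1]
the job is handed in; nothing more can be done
```

I turned the table one notch anticlockwise, which brought the brass piece under the force gauge. The job is handed in at about 15 s of robot time; no verdict is reported.

**What I did:** With the gripper closed I pressed the plunger fully in and left the notch with it held down. I turned to about 40°, raised the fingertips off the dish floor and pushed on the rim until the key snapped up into the next notch. Then I took the hand away.

**Last checks:**
- **Angle and plunger:** The dish outlines in both cameras fit 60° with the plunger up. Residuals were 0.2 px or less in the deciding coordinates, against 1–2 px for a plunger still down. One side-view edge was 0.65 px off.
- **Snap-in:** At the end of the push the fingertips were pressed up with 4 N at the plunger's raised height, and the sideways force had gone.
- **Test pieces:** In the last pictures the brass piece is under the ram and all three pieces stand upright.
- **Contact:** The force on the tool was about zero once the hand was clear.

**Disagreements:** By eye, the side picture alone could not tell plunger up from down, so I relied on the outline comparison. I did not measure the weight, screwdriver and bottle again at the end, but the arm's path stayed well clear of them.

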